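# Put the mixed-up covers back on their own serving dishes

## Robot

A 7-joint arm with a two-finger parallel gripper is mounted at the origin on the work surface. World frame = base frame: x ahead of the robot, y to its left, z up, the work surface at z = 0. Lengths are in m, angles in rad, forces in N, time in s.
With the tool pointing down it reaches from about 0.4 to 0.9 m from the base axis. Payload 5.6 kg.
Tool frame: the origin (TCP) lies at the very end of the fingers, on their centre line; the grasp point (between the pads) lies 19 mm behind it (env.grip_point_offset is the distance from the TCP to the grasp point, in m); z points along the fingers, y is the line along which they close (so a half turn about z gives the same grasp; the last joint's range is limited). The gripper opens to 92 mm and grips with 3 to 60 N. Pads are 20 mm wide; open, the fingers measure 128 mm over their backs; the gripper's body (75 mm by 189 mm) begins 69 mm behind the grasp point.
Start: joints at [-1.185, 0.468, -0.012, 1.603, 0.006, 1.071, -0.056], TCP at [0.27, 0.591, 0.182] pointing down, gripper open.
Joint ranges: [-2.53, 2.53], [-0.31, 2.02], [-1.57, 1.55], [0.28, 2.44], [-1.29, 4.43], [0.15, 1.84], [-2.92, 2.92]. Speed limits (rad/s): [2.57, 2.57, 3.14, 3.14, 3.14, 3.14, 3.14].

## Interface

Orientations are given as a rotation vector (axis times angle).
In Python, from workcell import readout, vision, env gives the robot as it stands. The module is installed in compiled form; this text tells all that it offers.
- The arm moves only by the tool step_arm, never from a script. Its argument "deltas" is text: rows parted by semicolons, each of 4 numbers parted by spaces: the shift along the tool's x, y, z in cm, then the turn about the tool's z in rad. In form: dx dy dz yaw; .... A call has 1 to 8 rows; each row shifts and turns the commanded pose from where the row before left it, along the tool's axes as they then stand; what a row does not reach is not made up. A row lasts 1/12 s, in which the tool goes at most 41.7 mm and 7.16 degrees, less where a joint would pass 70% of its speed; a pose out of reach is approached as far as the arm can. A call is refused whole if a number of a shift passes 4.17 or a number of a turn 0.125, either way. A call with a gripper value outside its range is refused whole. "gripper" is the finger opening in cm, from 0 to 9.19, set as the call begins (left out, the last holds). The fingers move at their own pace and stop on an object; the grip force is fixed at half the most. Time passes only in rows, so rows that do not move let the fingers close. It gives the time, the measured TCP pose, the force, the opening and the grip force at its end, in the units of the state.
- readout.get_state(): the state, without advancing time (a new reading comes with each control period).
- vision.capture(name): name is "side" or "top"; returns a dict with "pixels" (480x640x3 uint8, red, green, blue), "mtx" (3x3 intrinsics, pixels), "position" and "attitude" of the camera in the world. Camera axes: x right, y up, looking along -z (the intrinsics and any distortion apply to the point x, -y, -z); pixel columns grow to the right and rows downward; lengths in m; the calibration is good to about 2 mm. A picture is of the moment at which its call begins. There is no depth.
- env.close_job(): hands the job in; it is judged then, once.
The state is a dict: "time": time; "joint_pos": joint angles; "dq": joint speeds; "joint_torque": joint torques, N m; "tool_pos": TCP position; "orientation": TCP orientation; "contact_force": force on the tool from outside, world axes, zero at the start; "wrist_torque": the same for the moment, N m; "gripper_width": opening from 0.0 (shut) to 1.0 (fully open); "finger_force": force on a finger pad.
Only numpy, scipy, OpenCV 4.12 (cv2) and the standard library are available. Lean on these libraries where they do the work, as an engineer would, in place of code of your own. Each camera call takes 0.05 s, during which the arm holds its last target. There are 200 camera calls.

## Task

After washing-up the three stoneware covers were put on the wrong wooden serving dishes. Put each cover on the dish of its own shape (round, square, oblong), turned to match so that it sits flat down inside the rim; the cork mat is free for setting a cover aside meanwhile. Set the covers down gently rather than dropping them, leave the dishes where they stand, and do not shift or knock over the ramekin, the sugar shaker or the jar.

Things in the scene. Friction and masses are not known exactly. Their poses are not given: they have to be found in the camera images.
- cover_round: White stoneware cover, round, outer diameter 120 mm, 58 mm high with a bevelled shoulder. On the middle of its flat top stands a wooden bar handle 44 mm long (along the cover's x), 16 mm wide (along y) and 32 mm tall, flat-sided, reaching from 58 to 90 mm above the origin. Hollow, open below, walls 5 mm; about 0.36 kg, at times a third lighter or heavier. Origin: centre of its open lower edge, z up. At the start it rides on the two long rims of the oblong dish.
- cover_square: White stoneware cover, square, 112 x 112 mm outside (sides along its x and y), 58 mm high. On the middle of its flat top stands a wooden bar handle 44 mm long (along the cover's x), 16 mm wide (along y) and 32 mm tall, flat-sided, reaching from 58 to 90 mm above the origin. Hollow, open below, walls 5 mm; about 0.36 kg, at times a third lighter or heavier. Origin: centre of its open lower edge, z up. At the start it rides on the rim of the round dish.
- cover_oblong: White stoneware cover, oblong, 152 mm along its x by 80 mm along its y outside, 58 mm high. On the middle of its flat top stands a wooden bar handle 44 mm long (along the cover's x), 16 mm wide (along y) and 32 mm tall, flat-sided, reaching from 58 to 90 mm above the origin. Hollow, open below, walls 5 mm; about 0.36 kg, at times a third lighter or heavier. Origin: centre of its open lower edge, z up. At the start it rides across the rims of the square dish.
- dish_round: Low wooden serving dish, loose on the counter, about 0.5 kg, floor 8 mm thick, surrounded by a rim 8 mm wide whose top is 16 mm above the counter. Origin: centre of its underside, z up. Round: 156 mm outside, recess 140 mm in diameter, for the round cover (10 mm of play all round).
- dish_square: Low wooden serving dish, loose on the counter, about 0.5 kg, floor 8 mm thick, surrounded by a rim 8 mm wide whose top is 16 mm above the counter. Origin: centre of its underside, z up. Square: 148 x 148 mm outside, sides along its x and y, recess 132 x 132 mm, for the square cover (10 mm of play on every side, so it goes in turned any of four ways).
- dish_oblong: Low wooden serving dish, loose on the counter, about 0.5 kg, floor 8 mm thick, surrounded by a rim 8 mm wide whose top is 16 mm above the counter. Origin: centre of its underside, z up. Oblong: 188 mm along its x by 116 mm along its y outside, recess 172 x 100 mm, for the oblong cover (10 mm of play on every side, so it goes in either way round).
- cork_mat: Round cork mat, 190 mm in diameter, 6 mm thick, fixed flat on the counter and empty at the start: room for one cover. Origin: centre of its underside.
- ramekin: White stoneware ramekin, 72 mm in diameter, 42 mm high, standing upright about 150 mm behind (beyond, +x) the middle of the cork mat. A bystander. Origin: centre of its underside.
- sugar_shaker: Steel sugar shaker, 62 mm in diameter, 108 mm high, standing upright about 148 mm behind the middle of the round dish. A bystander. Origin: centre of its underside.
- jar: Amber glass jar with a steel lid, 68 mm in diameter, 86 mm high, standing upright about 152 mm behind the middle of the square dish. A bystander. Origin: centre of its underside.

How it is judged:
By the outcome, as a careful person would: the job done as asked, in the order asked, and still so for the second after the job is handed in, with the robot touching nothing.
It also fails if it takes over 112 s, if anything falls off the work surface, if the arm or the gripper's body presses on something with over 40 N, if the wrist force passes 120 N, or if a joint passes its speed limit or range.

## Working session

There is one attempt and no reset: what is moved stays moved. The work goes in short steps, Python scripts to look and compute and a tool call to move; the robot and the scene stay as the last step left them, time stands still between calls to the robot, and variables do not carry over. Pictures are saved under pics/ and viewed, at most 14 in all, crops included, and the job is handed in when it is done.

Besides the shell and the picture viewer there is one more tool, called after "Call:" in YAML: its name, and indented under it one key for each argument. step_arm: Moves the arm, as the interface text tells. Its arguments: {"type":"object","properties":{"deltas":{"type":"string"},"gripper":{"type":"number"}},"required":["deltas"]}

```bash
mkdir -p pics
cat > h.py <<'E'
import numpy as np, cv2
from scipy.spatial.transform import Rotation as R
from workcell import readout, vision, env
def cap(n,name):
    c=vision.capture(n); cv2.imwrite('pics/'+name,c['pixels'][:,:,::-1]); 
    np.savez('pics/'+name[:-4],**{k:c[k] for k in c}); return c
def load(name): return np.load('pics/'+name+'.npz')
def rot(a):
    a=np.array(a,float)
    return a if a.shape==(3,3) else (R.from_rotvec(a).as_matrix() if a.size==3 else R.from_quat(a).as_matrix())
def ray(c,u,v):
    d=np.linalg.inv(c['mtx'])@[u,v,1]; return rot(c['attitude'])@(d*[1,-1,-1])
def pt(c,u,v,z):
    d=ray(c,u,v); p=np.array(c['position']); return p+d*(z-p[2])/d[2]
def px(c,P):
    q=(rot(c['attitude']).T@(np.array(P)-c['position']))*[1,-1,-1]; q=c['mtx']@q; return q[:2]/q[2]
E
python3 - <<'E'
from h import *
for n in('top','side'):
    c=cap(n,n+'0.png'); print({k:(v if k!='pixels' else v.shape) for k,v in c.items()})
print(readout.get_state())
E
```

```text
{'pixels': (480, 640, 3), 'mtx': array([[457.84962985,   0.        , 322.33125112],
       [  0.        , 457.84962985, 237.66997333],
       [  0.        ,   0.        ,   1.        ]]), 'position': array([0.45858813, 0.00239339, 0.99124118]), 'attitude': array([ 0.11978925, -0.10976078, -1.58747716])}
{'pixels': (480, 640, 3), 'mtx': array([[467.37341235,   0.        , 315.29984388],
       [  0.        , 467.37341235, 239.49062102],
       [  0.        ,   0.        ,   1.        ]]), 'position': array([ 0.47457912, -0.81020766,  0.76014043]), 'attitude': array([ 0.82928196, -0.07739589, -0.13719066])}
{'time': 0.1, 'joint_pos': array([-1.1849943 ,  0.46828633, -0.01160186,  1.60351015,  0.00598891,
        1.07138123, -0.05629637]), 'dq': array([ 1.02478752e-03, -1.83225137e-03,  7.99021530e-05, -3.89552574e-03,
       -1.41267242e-03, -1.84424874e-03, -7.13540729e-05]), 'joint_torque': array([ 1.13199130e-03, -5.21647382e+01, -1.22688973e-02, -2.44367748e+01,
       -5.67389466e-02,  1.41098321e-02,  6.12492090e-05]), 'tool_pos': array([0.27008694, 0.59061526, 0.18164628]), 'orientation': array([-6.68466465e-01, -3.06941678e+00,  2.40895493e-03]), 'contact_force': array([ 0.09829907,  0.33798307, -0.53160374]), 'wrist_torque': array([ 0.04907022,  0.02373539, -0.00386875]), 'finger_force': 0.0, 'gripper_width': 1.0011902898829268}
```

View pics/top0.png

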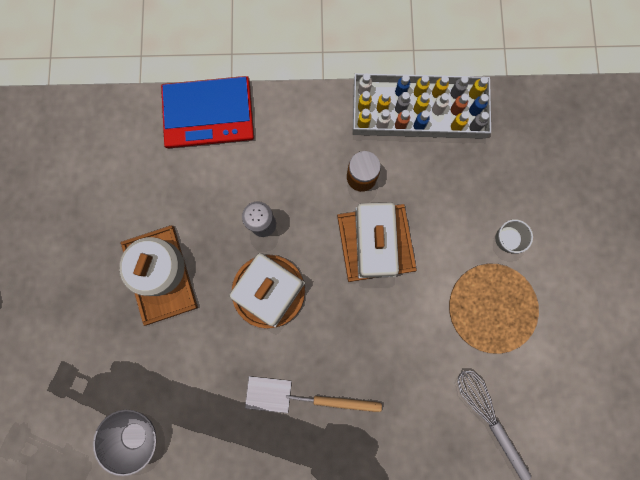

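View pics/side0.png

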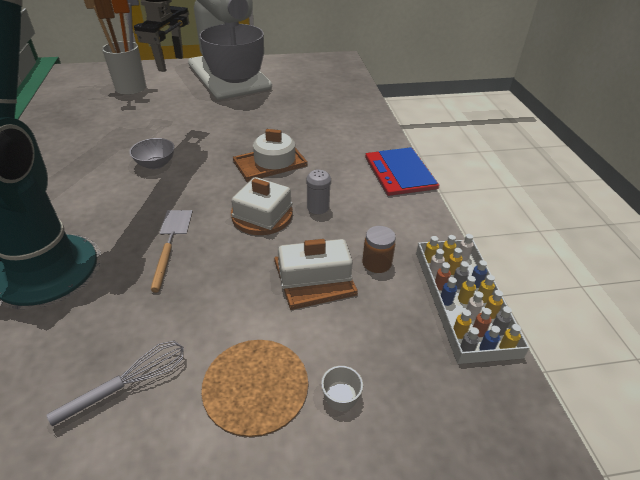

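The top view shows the round cover on the oblong dish (~155,272), the square cover on the round dish (~267,290), and the oblong cover on the square dish (~377,241). The mat is at (494,308), the shaker at (258,218), the jar at (363,170) and the ramekin at (514,237). I'll enlarge this.

Run:
```python
import cv2
i=cv2.imread('pics/top0.png')
cv2.imwrite('pics/c1.png',cv2.resize(i[215:335,110:310],None,fx=4,fy=4,interpolation=cv2.INTER_CUBIC))
cv2.imwrite('pics/c2.png',cv2.resize(i[140:300,320:430],None,fx=3.75,fy=3.75,interpolation=cv2.INTER_CUBIC))
```

```text
(no output)
```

View pics/c1.png

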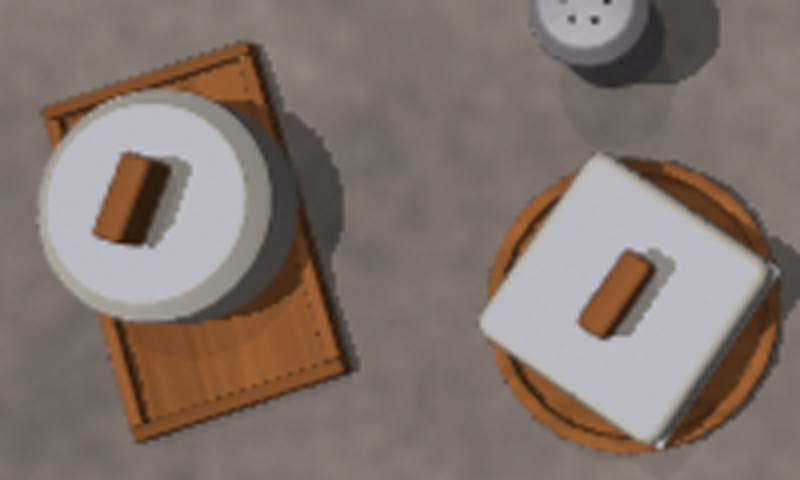

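View pics/c2.png

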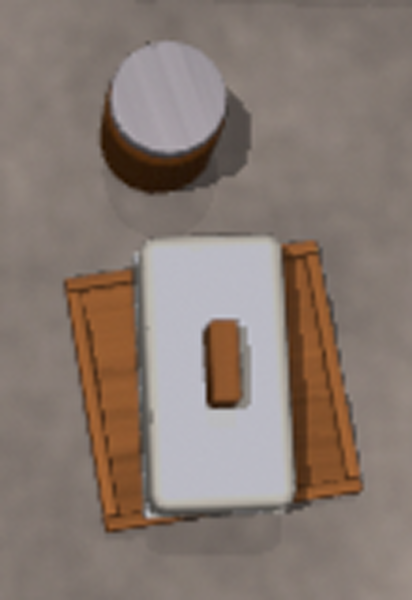

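Crop c1: dish corners are (42,112), (248,42), (350,372) and (137,440). The round dish spans 488–778 × 157–452. The square cover's top corners are (600,152), (480,322), (655,445) and (775,268).
Crop c2: square dish corners are (66,283), (317,241), (361,490) and (107,530). The oblong cover's top corners are (143,238), (282,236), (294,505) and (150,510).

```bash
cat > m.py <<'E'
from h import *
c=load('top0')
f1=lambda p:(p[0]/4+110-.4,p[1]/4+215-.4)
f2=lambda p:(p[0]/3.75+320-.4,p[1]/3.75+140-.4)
def quad(n,f,ps,z):
    P=np.array([pt(c,*f(p),z)[:2] for p in ps]); e=np.diff(np.vstack([P,P[:1]]),axis=0)
    print(n,'ctr',P.mean(0).round(4),'len',np.linalg.norm(e,axis=1).round(4),'ang',np.degrees(np.arctan2(e[:,1],e[:,0])).round(1))
quad('dish_obl',f1,[(42,112),(248,42),(350,372),(137,440)],.016)
quad('dish_rnd',f1,[(488,305),(633,157),(778,305),(633,452)],.016)
quad('dish_sq',f2,[(66,283),(317,241),(361,490),(107,530)],.016)
quad('cov_sq',f1,[(600,152),(480,322),(655,445),(775,268)],.074)
quad('cov_sq_h',f1,[(625,250),(655,262),(605,337),(580,325)],.106)
quad('cov_obl',f2,[(143,238),(282,236),(294,505),(150,510)],.074)
quad('cov_obl_h',f2,[(209,320),(240,320),(240,406),(209,407)],.106)
quad('cov_rnd_top',f1,[(40,200),(147,90),(247,200),(147,310)],.074)
quad('cov_rnd_h',f1,[(128,152),(152,160),(122,243),(95,232)],.106)
quad('mat',lambda p:p,[(449.5,308),(494,263.5),(538.5,308),(494,352.5)],.006)
for n,p,z in(('ram',(515,236),.042),('shaker',(258,216),.108),('jar',(364.5,165.5),.086)): print(n,pt(c,*p,z))
E
python3 m.py
```

```text
dish_obl ctr [0.5297 0.3592] len [0.116  0.1874 0.1162 0.1844] ang [ -71.9 -161.6  106.6   18.3]
dish_rnd ctr [0.4909 0.1249] len [0.1092 0.111  0.1075 0.1094] ang [ -44.9 -136.3  134.3   44.5]
dish_sq ctr [ 0.5897 -0.1085] len [0.1476 0.1459 0.146  0.1441] ang [ -81.5 -172.8   97.8    7.9]
cov_sq ctr [0.493  0.1203] len [0.103  0.1067 0.1048 0.1061] ang [ 144.6 -125.4  -35.1   55.5]
cov_sq_h ctr [0.4931 0.1216] len [0.0157 0.0428 0.0134 0.0416] ang [-112.7  145.7   63.7  -31.4]
cov_obl ctr [ 0.5894 -0.1046] len [0.0758 0.1466 0.0768 0.1482] ang [ -90.4 -179.9   90.9   -0.3]
cov_obl_h ctr [ 0.5888 -0.1048] len [0.0162 0.0453 0.0161 0.0458] ang [-91.2 177.8  90.7  -2.1]
cov_rnd_top ctr [0.546  0.3632] len [0.0756 0.0775 0.0726 0.0793] ang [ -43.4 -137.4  138.1   45. ]
cov_rnd_h ctr [0.5445 0.3609] len [0.0126 0.0422 0.0145 0.0414] ang [-109.3  161.9   67.3  -20.6]
mat ctr [ 0.4458 -0.3539] len [0.1372 0.1298 0.1352 0.1281] ang [ -47.5 -137.9  131.8   43. ]
ram [ 0.59333432 -0.39551799  0.042     ]
shaker [0.63391878 0.13238044 0.108     ]
jar [ 0.73886276 -0.08216239  0.086     ]
```

Everything is consistent. Plan: oblong cover to the mat, square to its dish, round to its dish, then oblong to its dish. Tool heading is now about 155°, and 180° is needed over the oblong cover.

Call:
step_arm:
  deltas: "0 0 0 -0.1075; 0 0 0 -0.1075; 0 0 0 -0.1075; 0 0 0 -0.1075; -0.8 -1.7 0 0; -1.6 -3.4 0 0; -1.6 -3.4 0 0; -1.6 -3.4 0 0"
  gripper: 6

```text
time: 0.77
tool_pos: [0.3265, 0.4706, 0.1818]
orientation: [0.003, -3.141, 0.002]
contact_force: [-0.1, -0.6, 0.9]
gripper_width: 0.654
finger_force: 0.0
```

```bash
cat > go.py <<'E'
# usage: go.py x y z t  -> remaining move in tool axes (cm) and yaw (rad)
import sys; from h import *
s=readout.get_state(); M=R.from_rotvec(s['orientation']).as_matrix(); p=s['tool_pos']
t=np.degrees(np.arctan2(M[1,0],M[0,0]))%360
print('t',round(s['time'],2),'pos',p.round(4),'ang',round(t,2),'tilt',np.degrees(np.arccos(-M[2,2])).round(2),'w',round(float(s['gripper_width'])*9.19,2),'ff',np.round(s['finger_force'],1),'F',s['contact_force'].round(1),'q7',s['joint_pos'][6].round(2))
if len(sys.argv)>4:
    x,y,z,a=map(float,sys.argv[1:5]); d=np.array([x,y,z])-p
    print('now-axes cm',(M.T@d*100).round(2),'yaw',round(-np.radians((a-t+180)%360-180),3))
    A=np.radians(a); T=np.array([[np.cos(A),np.sin(A),0],[np.sin(A),-np.cos(A),0],[0,0,-1]]).T
    print('goal-axes cm',(T@d*100).round(2))
E
python3 go.py .589 -.1047 .15 180
```

```text
t 0.77 pos [0.3265 0.4706 0.1818] ang 180.12 tilt 0.06 w 6.01 ff 0.0 F [-0.1 -0.6  0.9] q7 0.52
now-axes cm [-26.13 -57.58   3.22] yaw 0.002
goal-axes cm [-26.25 -57.53   3.18]
```

Call:
step_arm:
  deltas: "-1.7 -3.7 0 0; -1.7 -3.7 0 0; -1.7 -3.7 0 0; -1.7 -3.7 0 0; -1.7 -3.7 0 0; -1.7 -3.7 0 0; -1.7 -3.7 0 0; -1.7 -3.7 0 0"

```text
time: 1.43
tool_pos: [0.463, 0.1744, 0.1825]
orientation: [0.002, -3.141, -0.0]
contact_force: [0.2, 0.5, 0.4]
gripper_width: 0.652
finger_force: 0.0
```

Call:
step_arm:
  deltas: "-1.7 -3.7 0 0; -1.7 -3.7 0 0; -1.7 -3.7 0 0; -1.7 -3.7 0 0; -1.7 -3.7 0 0; -1.7 -3.7 0 0; -1.7 -3.7 0 0; -0.8 -1.6 0 0"

```text
time: 2.1
tool_pos: [0.5908, -0.105, 0.1823]
orientation: [0.008, 3.141, -0.005]
contact_force: [0.1, 0.3, -0.0]
gripper_width: 0.653
finger_force: 0.0
```

```bash
python3 go.py .589 -.1047 .12 180
```

```text
t 2.1 pos [ 0.5908 -0.105   0.1823] ang 179.72 tilt 0.18 w 6.0 ff 0.0 F [ 0.1  0.3 -0. ] q7 1.78
now-axes cm [0.18 0.05 6.23] yaw -0.005
goal-axes cm [0.18 0.03 6.23]
```

Call:
step_arm:
  deltas: "0.2 0 2 0; 0 0 2.5 0; 0 0 2 0; 0 0 1.5 0; 0 0 1.2 0; 0 0 0.8 0; 0 0 0.4 0; 0 0 0 0"

```text
time: 2.77
tool_pos: [0.5877, -0.0984, 0.0779]
orientation: [0.002, -3.141, -0.0]
contact_force: [0.3, -0.4, 0.4]
gripper_width: 0.653
finger_force: 0.0
```

Call:
step_arm:
  deltas: "0 0 0 0; 0 0 0 0; 0 0 0 0; 0 0 0 0; 0 0 0 0; 0 0 0 0; 0 0 0 0; 0 0 0 0"
  gripper: 1

```text
time: 3.43
tool_pos: [0.5881, -0.0985, 0.0786]
orientation: [-0.002, 3.141, -0.0]
contact_force: [-0.3, 0.3, 0.2]
gripper_width: 0.115
finger_force: 0.0
```

```bash
python3 go.py .4458 -.3539 .15 180
```

```text
t 3.43 pos [ 0.5881 -0.0985  0.0786] ang 180.07 tilt 0.01 w 1.06 ff 0.0 F [-0.3  0.3  0.2] q7 1.81
now-axes cm [ 14.26 -25.52  -7.14] yaw 0.001
goal-axes cm [ 14.23 -25.54  -7.14]
```

Run:
```python
from h import *
c=cap('side','s1.png'); i=c['pixels'][:,:,::-1]
u,v=px(c,[.588,-.098,.09]).astype(int); print(u,v)
i=i[max(0,v-110):v+110,max(0,u-140):u+140]
cv2.imwrite('pics/s1c.png',cv2.resize(i,None,fx=2.6,fy=2.6,interpolation=cv2.INTER_CUBIC))
```

```text
312 244
```

View pics/s1c.png

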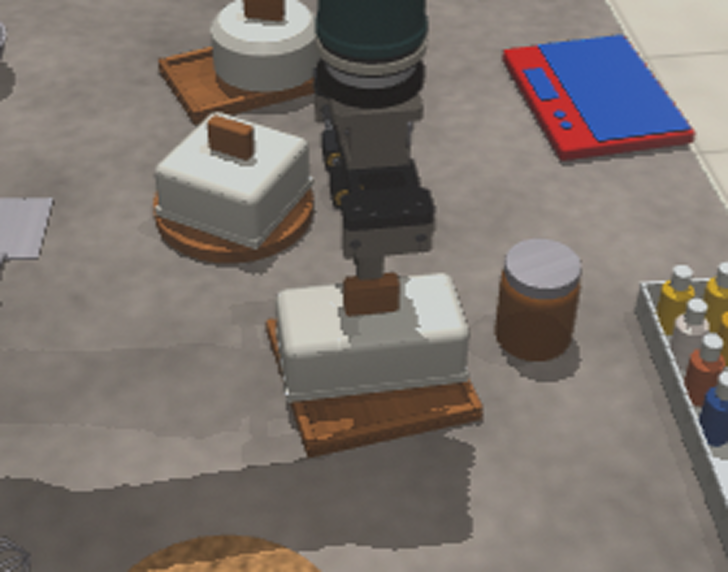

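The side view shows both fingers closed behind (+y of) the oblong handle rather than around it. The handle face is at crop (345–398, 278–315). I'll triangulate it between the two cameras.

Run:
```python
from h import *
t=load('top0'); s=load('s1')
# predicted side pixels (crop coords) of assumed handle box
for P in [(x,y,z) for x in(.567,.611) for y in(-.1127,-.0967) for z in(.074,.106)]+[(.588,-.0985,.0786)]:
    q=px(s,P); print(P,((q-[312-140,244-110])*2.6).round(0))
def tri(a,b):
    A=[];B=[]
    for c,(u,v) in((t,a),(s,b)):
        d=ray(c,u,v); d/=np.linalg.norm(d); M=np.eye(3)-np.outer(d,d); A.append(M);B.append(M@c['position'])
    x=np.linalg.lstsq(np.vstack(A),np.hstack(B),rcond=None)[0]; return x.round(4),(np.vstack(A)@x-np.hstack(B)).round(4)
f2=lambda p:(p[0]/3.75+320-.4,p[1]/3.75+140-.4); g=lambda p:(p[0]/2.6+172-.4,p[1]/2.6+134-.4)
print(tri(f2((209,407)),g((348,277))), tri(f2((240,407)),g((345,288))), tri(f2((240,320)),g((398,285))))
print(tri(f2((294,507)),g((278,350))) )
```

```text
(0.567, -0.1127, 0.074) [342. 316.]
(0.567, -0.1127, 0.106) [342. 287.]
(0.567, -0.0967, 0.074) [339. 302.]
(0.567, -0.0967, 0.106) [339. 273.]
(0.611, -0.1127, 0.074) [396. 310.]
(0.611, -0.1127, 0.106) [397. 281.]
(0.611, -0.0967, 0.074) [392. 297.]
(0.611, -0.0967, 0.106) [393. 268.]
(0.588, -0.0985, 0.0786) [365. 297.]
(array([ 0.5699, -0.0965,  0.1017]), array([ 0.0034, -0.0001,  0.0004, -0.0034,  0.0001, -0.0004])) (array([ 0.5672, -0.1122,  0.1048]), array([ 0.0015, -0.    ,  0.0002, -0.0015,  0.    , -0.0002])) (array([ 0.6113, -0.1139,  0.1045]), array([-0.0003,  0.    , -0.0001,  0.0003, -0.    ,  0.0001]))
(array([ 0.5134, -0.1428,  0.0741]), array([-0.0019, -0.    , -0.0001,  0.0019,  0.    ,  0.0001]))
```

Run:
```python
from h import *
s=load('s1'); a=load('side0')
q=px(s,[.588,-.0985,.0786]); q0=px(a,[.27,.5906,.1816])
print(q,q0, 'fingers0',[px(a,[.27+k*np.cos(1.1415),.5906+k*np.sin(1.1415),.1816]).round(1) for k in(-.055,.055)])
A=cv2.resize(s['pixels'][190:270,270:350,::-1],(560,560),interpolation=cv2.INTER_CUBIC)
B=cv2.resize(a['pixels'][0:80,125:205,::-1],(240,240),interpolation=cv2.INTER_CUBIC)
o=np.zeros((560,800,3),np.uint8); o[:,:560]=A; o[:240,560:]=B
cv2.imwrite('pics/cmp.png',o)
print('A tip',(q-[270,190])*7,'B tip',(q0-[125,0])*3+[560,0])
```

```text
[312.44709335 248.26455555] [172.55395208  74.84145621] fingers0 [array([163.2,  82.3]), array([181.4,  67.8])]
A tip [297.12965347 407.85188883] B tip [702.66185624 224.52436863]
```

View pics/cmp.png

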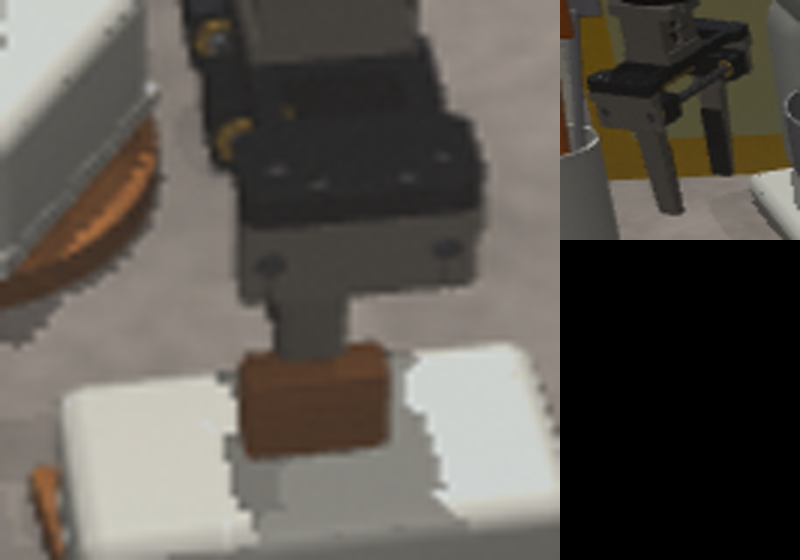

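In the side view, the fingertips appear about 11 px higher than the reported TCP in both pictures. That means an offset of about 4–5 cm in either z or y, and the top camera should separate the two.

Run:
```python
from h import *
c=cap('top','t1.png')
for P in ([.588,-.0985,.0786],[.588,-.0485,.0786],[.588,-.0985,.122],[.588,-.193,.167],[.588,-.004,.167]): print(P,((px(c,P)-[290,140])*4).round())
i=c['pixels'][140:280,290:480,::-1]
cv2.imwrite('pics/t1c.png',cv2.resize(i,None,fx=4,fy=4,interpolation=cv2.INTER_CUBIC))
```

```text
[0.588, -0.0985, 0.0786] [339. 396.]
[0.588, -0.0485, 0.0786] [240. 398.]
[0.588, -0.0985, 0.122] [349. 383.]
[0.588, -0.193, 0.167] [567. 364.]
[0.588, -0.004, 0.167] [152. 372.]
```

View pics/t1c.png

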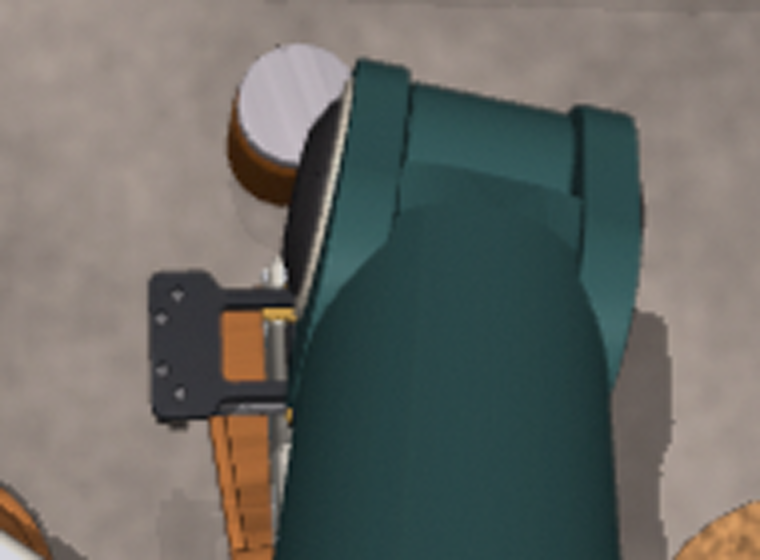

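The top view shows the gripper body's +y end at crop (150,345), matching the predicted y, so only z is off. The fingertips are about 4 cm higher than reported. I'll reopen, correct y and go down carefully while watching the force.

Call:
step_arm:
  deltas: "0 0 0 0; 0 0 0 0; 0 -0.3 0 0; 0 -0.3 0 0; 0 0 0 0; 0 0 0.5 0; 0 0 0.5 0; 0 0 0.5 0"
  gripper: 6

```text
time: 4.2
tool_pos: [0.5879, -0.1044, 0.0628]
orientation: [0.002, -3.141, -0.0]
contact_force: [-0.4, -0.5, 0.1]
gripper_width: 0.649
finger_force: 0.0
```

Call:
step_arm:
  deltas: "0 0 0.5 0; 0 0 0.4 0; 0 0 0.3 0; 0 0 0.2 0; 0 0 0 0"

```text
time: 4.62
tool_pos: [0.5878, -0.1045, 0.0489]
orientation: [0.002, -3.141, -0.0]
contact_force: [0.8, 0.0, -0.2]
gripper_width: 0.654
finger_force: 0.0
```

```bash
python3 go.py .589 -.1047 .04 180
python3 - <<'E'
from h import *
c=cap('side','s2.png')
u,v=312,244
cv2.imwrite('pics/s2c.png',cv2.resize(c['pixels'][190:270,270:350,::-1],(560,560),interpolation=cv2.INTER_CUBIC))
E
```

```text
t 4.62 pos [ 0.5878 -0.1045  0.0489] ang 180.07 tilt 0.05 w 6.01 ff 0.0 F [ 0.8  0.  -0.2] q7 1.83
now-axes cm [-0.12 -0.02  0.89] yaw 0.001
goal-axes cm [-0.12 -0.02  0.89]
```

View pics/s2c.png

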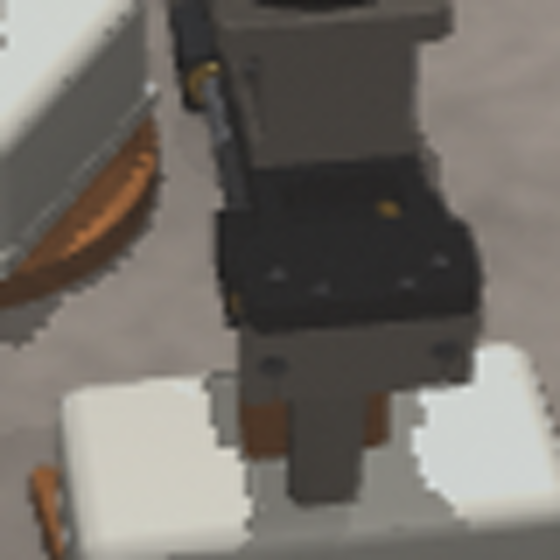

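The near finger is now in front of the handle. Its tip is at crop (325,503), which is pixel (316.4,261.9).

Run:
```python
from h import *
s=load('s2'); d=ray(s,316.4,261.5); p=s['position']
for y in(-.1525,-.145,-.138): k=(y-p[1])/d[1]; print(y,(p+d*k).round(4))
a=load('side0')
# start: outer-face tips at +-0.064 along 65.4deg
for (u,v),k in(((162.3,70.7),-.064),((179,58.3),.046)):
    xy=np.array([.27,.5906])+k*np.array([np.cos(1.1415),np.sin(1.1415)]); d=ray(a,u,v); p=a['position']
    k2=(xy[1]-p[1])/d[1]; print(xy,(p+d*k2).round(4))
```

```text
-0.1525 [ 0.5879 -0.1525  0.0925]
-0.145 [ 0.5892 -0.145   0.0849]
-0.138 [ 0.5904 -0.138   0.0777]
[0.24336121 0.53240743] [0.2528 0.5324 0.2188]
[0.28914663 0.63242591] [0.2918 0.6324 0.2136]
```

Call:
step_arm:
  deltas: "0 0 0.2 0; 0 0 0.2 0; 0 0 0.2 0; 0 0 0 0"

```text
time: 5.0
tool_pos: [0.5878, -0.1044, 0.0432]
orientation: [0.002, -3.141, -0.0]
contact_force: [0.8, -0.7, -0.2]
gripper_width: 0.649
finger_force: 0.0
```

Call:
step_arm:
  deltas: "0 0 0.1 0; 0 0 0.1 0; 0 0 0 0"

```text
time: 5.25
tool_pos: [0.5882, -0.1045, 0.0424]
orientation: [-0.002, 3.141, 0.0]
contact_force: [-2.7, 0.2, 6.6]
gripper_width: 0.653
finger_force: 3.1
```

Contact came at reported z≈0.0425, where the true height is 0.074. The tool reading is therefore about 32 mm low. I'll back up 3 mm and grip.

Call:
step_arm:
  deltas: "0 0 -0.3 0; 0 0 0 0; 0 0 0 0"

```text
time: 5.5
tool_pos: [0.5883, -0.1045, 0.0447]
orientation: [-0.002, 3.141, -0.0]
contact_force: [-0.7, 0.4, 0.1]
gripper_width: 0.652
finger_force: 0.0
```

Call:
step_arm:
  deltas: "0 0 0 0; 0 0 0 0; 0 0 0 0; 0 0 0 0; 0 0 0 0; 0 0 0 0; 0 0 0 0; 0 0 0 0"
  gripper: 0.5

```text
time: 6.17
tool_pos: [0.588, -0.105, 0.0445]
orientation: [-0.001, 3.142, -0.001]
contact_force: [0.5, -1.1, -0.1]
gripper_width: 0.173
finger_force: 30.0
```

Call:
step_arm:
  deltas: "0 0 -0.3 0; 0 0 -0.8 0; 0 0 -1.2 0; 0 0 -1.5 0; 0 0 -1.5 0; 0 0 -0.7 0; 0 0 0 0; 0 0 0 0"

```text
time: 6.83
tool_pos: [0.5882, -0.1043, 0.105]
orientation: [-0.002, 3.141, 0.0]
contact_force: [-0.1, -0.1, -4.3]
gripper_width: 0.172
finger_force: 30.0
```

```bash
python3 go.py .4458 -.3539 .1 180
```

```text
t 6.83 pos [ 0.5882 -0.1043  0.105 ] ang 180.08 tilt 0.05 w 1.58 ff 30.0 F [-0.1 -0.1 -4.3] q7 1.81
now-axes cm [ 14.28 -24.94   0.48] yaw 0.001
goal-axes cm [ 14.24 -24.96   0.5 ]
```

Gripped well (1.58 cm, 4.3 N lifted). Next, to the mat.

Call:
step_arm:
  deltas: "0.3 -0.5 0 0; 0.7 -1.2 0 0; 1.0 -1.8 0 0; 1.3 -2.3 0 0; 1.5 -2.6 0 0; 1.6 -2.8 0 0; 1.6 -2.8 0 0; 1.6 -2.8 0 0"

```text
time: 7.5
tool_pos: [0.4896, -0.2748, 0.1038]
orientation: [0.0, -3.14, -0.0]
contact_force: [0.6, -0.3, -3.1]
gripper_width: 0.168
finger_force: 30.0
```

Call:
step_arm:
  deltas: "1.5 -2.6 0 0; 1.3 -2.3 0 0; 1.0 -1.8 0 0; 0.6 -1.1 0 0; 0.2 -0.4 0 0; 0 0 0.5 0; 0 0 1 0; 0 0 1 0"

```text
time: 8.17
tool_pos: [0.4474, -0.3529, 0.0784]
orientation: [-0.006, 3.141, 0.002]
contact_force: [0.7, -0.0, -4.7]
gripper_width: 0.169
finger_force: 30.0
```

Call:
step_arm:
  deltas: "0 0 1 0; 0 0 1 0; 0 0 0.8 0; 0 0 0.6 0; 0 0 0.4 0; 0 0 0.2 0; 0 0 0 0; 0 0 0 0"

```text
time: 8.83
tool_pos: [0.4466, -0.3549, 0.0397]
orientation: [-0.002, 3.141, -0.0]
contact_force: [0.2, -0.3, -3.9]
gripper_width: 0.17
finger_force: 30.0
```

```bash
python3 go.py .4458 -.3539 .0345 180
```

```text
t 8.83 pos [ 0.4466 -0.3549  0.0397] ang 180.06 tilt 0.03 w 1.56 ff 30.0 F [ 0.2 -0.3 -3.9] q7 2.36
now-axes cm [0.08 0.1  0.52] yaw 0.001
goal-axes cm [0.08 0.1  0.52]
```

Call:
step_arm:
  deltas: "0 0 0.1 0; 0 0 0.1 0; 0 0 0.1 0; 0 0 0.1 0; 0 0 0.05 0; 0 0 0 0; 0 0 0 0"

```text
time: 9.42
tool_pos: [0.4464, -0.3547, 0.035]
orientation: [-0.002, 3.142, -0.0]
contact_force: [-0.3, -0.5, -3.6]
gripper_width: 0.173
finger_force: 30.0
```

Call:
step_arm:
  deltas: "0 0 0.05 0; 0 0 0.05 0; 0 0 0 0; 0 0 0 0"

```text
time: 9.75
tool_pos: [0.4465, -0.3548, 0.0344]
orientation: [-0.002, 3.141, -0.0]
contact_force: [-1.2, 1.5, 2.1]
gripper_width: 0.169
finger_force: 30.0
```

Seated on the mat. I'll release, rise and go to the square cover.

Call:
step_arm:
  deltas: "0 0 0 0; 0 0 0 0; 0 0 0 0; 0 0 0 0; 0 0 -0.5 0; 0 0 -1.5 0; 0 0 -2.5 0; 0 0 -3.5 0"
  gripper: 6

```text
time: 10.42
tool_pos: [0.4447, -0.3535, 0.113]
orientation: [0.002, -3.137, -0.004]
contact_force: [0.3, -0.4, 0.2]
gripper_width: 0.65
finger_force: 0.0
```

Call:
step_arm:
  deltas: "0 1 0 0; -0.2 2.2 0 0; -0.4 3.7 0 0; -0.4 3.7 0 0; -0.4 3.7 0 0; -0.4 3.7 0 0; -0.4 3.7 0 0; -0.4 3.7 0 0"

```text
time: 11.08
tool_pos: [0.4721, -0.0988, 0.1143]
orientation: [-0.001, 3.141, -0.0]
contact_force: [0.6, 0.1, -0.3]
gripper_width: 0.652
finger_force: 0.0
```

Call:
step_arm:
  deltas: "-0.4 3.7 0 0; -0.4 3.7 0 0; -0.4 3.7 0 0; -0.3 3.7 0 0; -0.3 3.7 0 0; -0.3 2.3 0 0; 0 1 0 0; 0 0 0 0.1"

```text
time: 11.75
tool_pos: [0.4926, 0.1201, 0.114]
orientation: [0.149, 3.138, 0.001]
contact_force: [0.4, -0.2, -0.2]
gripper_width: 0.655
finger_force: 0.0
```

Call:
step_arm:
  deltas: "0 0 0 0.1; 0 0 0 0.1; 0 0 0 0.1; 0 0 0 0.1; 0 0 0 0.11; 0 0 0 0; 0 0 0 0; 0 0 0 0"

```text
time: 12.42
tool_pos: [0.4928, 0.1168, 0.114]
orientation: [0.939, 2.998, -0.0]
contact_force: [0.8, -0.5, -0.1]
gripper_width: 0.652
finger_force: 0.0
```

```bash
python3 go.py .4925 .1212 .0445 145.1
```

```text
t 12.42 pos [0.4928 0.1168 0.114 ] ang 145.23 tilt 0.01 w 5.99 ff 0.0 F [ 0.8 -0.5 -0.1] q7 0.76
now-axes cm [0.27 0.35 6.95] yaw 0.002
goal-axes cm [0.27 0.34 6.95]
```

Call:
step_arm:
  deltas: "0.3 0.3 0.5 0; 0 0 1.2 0; 0 0 1.6 0; 0 0 1.5 0; 0 0 1 0; 0 0 0.6 0; 0 0 0.3 0; 0 0 0.1 0"

```text
time: 13.08
tool_pos: [0.492, 0.1215, 0.0456]
orientation: [-0.941, -2.997, 0.0]
contact_force: [-0.3, -0.1, -0.2]
gripper_width: 0.653
finger_force: 0.0
```

Call:
step_arm:
  deltas: "0 0 0.1 0; 0 0 0 0; 0 0 0 0"

```text
time: 13.33
tool_pos: [0.4925, 0.1217, 0.0455]
orientation: [0.941, 2.996, 0.001]
contact_force: [1.0, 0.0, 0.3]
gripper_width: 0.65
finger_force: 0.0
```

Call:
step_arm:
  deltas: "0 0 0 0; 0 0 0 0; 0 0 0 0; 0 0 0 0; 0 0 0 0; 0 0 0 0; 0 0 0 0; 0 0 0 0"
  gripper: 0.5

```text
time: 14.0
tool_pos: [0.492, 0.1215, 0.045]
orientation: [-0.942, -2.997, 0.0]
contact_force: [-0.6, -0.1, 0.9]
gripper_width: 0.174
finger_force: 30.0
```

```bash
python3 go.py .59 -.1085 .105 97.9
```

```text
t 14.0 pos [0.492  0.1215 0.045 ] ang 145.1 tilt 0.0 w 1.6 ff 30.0 F [-0.6 -0.1  0.9] q7 0.78
now-axes cm [-21.19 -13.26  -6.  ] yaw 0.824
goal-axes cm [-24.13   6.54  -6.  ]
```

Call:
step_arm:
  deltas: "0 0 -0.3 0; 0 0 -0.8 0; 0 0 -1.2 0; 0 0 -1.5 0; 0 0 -1.5 0; 0 0 -0.7 0; 0 0 0 0.03; 0 0 0 0.07"

```text
time: 14.67
tool_pos: [0.4922, 0.1217, 0.1057]
orientation: [1.092, 2.945, 0.001]
contact_force: [0.4, -0.8, -3.6]
gripper_width: 0.175
finger_force: 30.0
```

Call:
step_arm:
  deltas: "0 0 0 0.1; 0 0 0 0.12; 0 0 0 0.12; 0 0 0 0.12; 0 0 0 0.12; 0 0 0 0.09; 0 0 0 0.05; 0 0 0 0"

```text
time: 15.33
tool_pos: [0.4917, 0.1216, 0.1049]
orientation: [-2.059, -2.372, 0.001]
contact_force: [0.5, -0.1, -3.3]
gripper_width: 0.174
finger_force: 30.0
```

Call:
step_arm:
  deltas: "-0.4 0.1 0 0; -1.2 0.3 0 0; -2 0.5 0 0; -2.8 0.8 0 0; -3.2 0.9 0 0; -3.2 0.9 0 0; -3.2 0.9 0 0; -2.9 0.8 0 0"

```text
time: 16.0
tool_pos: [0.5708, -0.0607, 0.105]
orientation: [2.057, 2.374, -0.0]
contact_force: [0.6, 0.6, -3.8]
gripper_width: 0.175
finger_force: 30.0
```

Call:
step_arm:
  deltas: "-2.5 0.7 0 0; -1.7 0.4 0 0; -0.8 0.2 0 0; -0.2 0 0 0; 0 0 0 0; 0 0 0 0; 0 0 0 0; 0 0 0 0"

```text
time: 16.67
tool_pos: [0.5904, -0.1062, 0.105]
orientation: [-2.055, -2.375, -0.001]
contact_force: [-0.3, -0.0, -3.5]
gripper_width: 0.176
finger_force: 30.0
```

```bash
python3 go.py .59 -.1085 .037 97.9
python3 - <<'E'
from h import *
c=cap('side','s3.png'); a=load('side0')
i=c['pixels'][170:330,230:420,::-1]
cv2.imwrite('pics/s3c.png',cv2.resize(i,None,fx=3.5,fy=3.5,interpolation=cv2.INTER_CUBIC))
E
```

```text
t 16.67 pos [ 0.5904 -0.1062  0.105 ] ang 98.27 tilt 0.05 w 1.62 ff 30.0 F [-0.3 -0.  -3.5] q7 0.5
now-axes cm [-0.23 -0.07  6.8 ] yaw 0.006
goal-axes cm [-0.23 -0.07  6.8 ]
```

View pics/s3c.png

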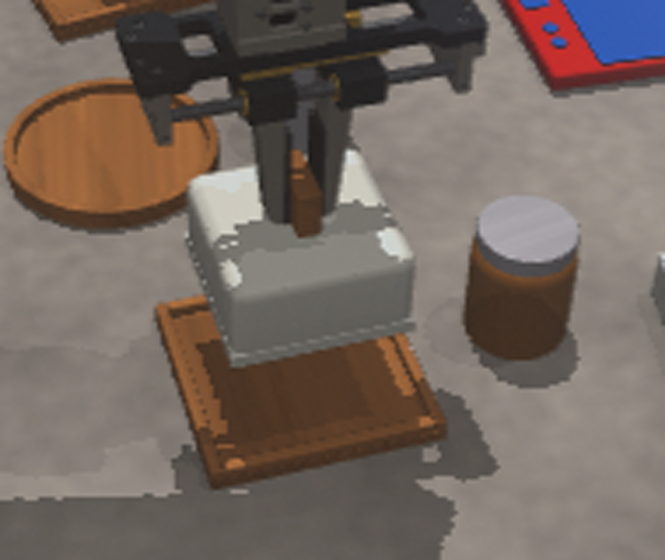

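The side view shows the square cover level above the square dish, with its edges parallel to the rim. Cover front edge: (233,362)–(412,325); dish front edge: (215,485)–(443,432). Lowering.

Call:
step_arm:
  deltas: "-0.2 0 0.5 0.006; 0 0 1 0; 0 0 1.3 0; 0 0 1.3 0; 0 0 1 0; 0 0 0.6 0; 0 0 0.4 0; 0 0 0.2 0"

```text
time: 17.38
tool_pos: [0.5904, -0.1099, 0.041]
orientation: [-2.065, -2.366, 0.001]
contact_force: [-0.8, -0.5, -3.0]
gripper_width: 0.17
finger_force: 30.0
```

Call:
step_arm:
  deltas: "0 0 0.1 0; 0 0 0.1 0; 0 0 0.1 0; 0 0 0 0; 0 0 0 0"

```text
time: 17.8
tool_pos: [0.591, -0.1098, 0.0393]
orientation: [2.065, 2.367, 0.001]
contact_force: [0.1, -0.9, -3.4]
gripper_width: 0.172
finger_force: 30.0
```

Call:
step_arm:
  deltas: "0 0 0.1 0; 0 0 0.05 0; 0 0 0.05 0; 0 0 0 0; 0 0 0 0"

```text
time: 18.22
tool_pos: [0.5909, -0.1098, 0.037]
orientation: [2.065, 2.367, 0.0]
contact_force: [-0.4, -0.9, -1.9]
gripper_width: 0.172
finger_force: 30.0
```

Call:
step_arm:
  deltas: "0 0 0.05 0; 0 0 0.05 0; 0 0 0 0; 0 0 0 0"

```text
time: 18.55
tool_pos: [0.5909, -0.1098, 0.037]
orientation: [-2.065, -2.367, -0.001]
contact_force: [-3.2, -0.1, 5.8]
gripper_width: 0.173
finger_force: 30.0
```

Call:
step_arm:
  deltas: "0 0 0 0; 0 0 0 0; 0 0 0 0; 0 0 0 0; 0 0 -0.5 0; 0 0 -1.5 0; 0 0 -2.5 0; 0 0 -3 0"
  gripper: 6

```text
time: 19.22
tool_pos: [0.5895, -0.1097, 0.1106]
orientation: [-2.064, -2.365, 0.004]
contact_force: [1.8, -0.3, -0.6]
gripper_width: 0.656
finger_force: 0.0
```

```bash
python3 go.py .545 .362 .115 161
```

```text
t 19.22 pos [ 0.5895 -0.1097  0.1106] ang 97.78 tilt 0.19 w 6.03 ff 0.0 F [ 1.8 -0.3 -0.6] q7 0.49
now-axes cm [47.34  1.97 -0.43] yaw -1.103
goal-axes cm [19.56 43.15 -0.44]
```

Call:
step_arm:
  deltas: "1.2 0 -0.2 0; 2.5 0 -0.2 0; 3.7 0.2 0 0; 3.7 0.2 0 0; 3.7 0.2 0 0; 3.7 0.2 0 0; 3.7 0.2 0 0; 3.7 0.2 0 0"

```text
time: 19.88
tool_pos: [0.567, 0.1506, 0.1151]
orientation: [-2.065, -2.367, -0.0]
contact_force: [0.6, -0.2, 0.9]
gripper_width: 0.653
finger_force: 0.0
```

Call:
step_arm:
  deltas: "3.7 0.2 0 0; 3.7 0.2 0 0; 3.7 0.2 0 0; 3.7 0.2 0 0; 3.7 0 0 0; 2.4 0 0 0; 0.5 0 0 0; 0 0 0 -0.1"

```text
time: 20.55
tool_pos: [0.5449, 0.3646, 0.1143]
orientation: [-1.937, -2.472, 0.001]
contact_force: [0.3, -0.5, 1.0]
gripper_width: 0.65
finger_force: 0.0
```

Call:
step_arm:
  deltas: "0 0 0 -0.12; 0 0 0 -0.12; 0 0 0 -0.12; 0 0 0 -0.12; 0 0 0 -0.12; 0 0 0 -0.12; 0 0 0 -0.12; 0 0 0 -0.12"

```text
time: 21.22
tool_pos: [0.5467, 0.3603, 0.1149]
orientation: [0.578, 3.088, -0.001]
contact_force: [0.3, 0.3, -0.4]
gripper_width: 0.651
finger_force: 0.0
```

Call:
step_arm:
  deltas: "0 0 0 -0.043; 0 0 0 0; 0 0 0 0; 0 0 0 0"

```text
time: 21.55
tool_pos: [0.5467, 0.3609, 0.115]
orientation: [0.522, 3.098, -0.001]
contact_force: [-0.3, -0.3, 0.6]
gripper_width: 0.653
finger_force: 0.0
```

```bash
python3 go.py .545 .362 .0445 161
```

```text
t 21.55 pos [0.5467 0.3609 0.115 ] ang 160.87 tilt 0.02 w 6.0 ff 0.0 F [-0.3 -0.3  0.6] q7 0.66
now-axes cm [0.19 0.05 7.05] yaw -0.002
goal-axes cm [0.19 0.05 7.05]
```

Call:
step_arm:
  deltas: "0.2 0 0.5 0; 0 0 1.2 0; 0 0 1.6 0; 0 0 1.5 0; 0 0 1 0; 0 0 0.6 0; 0 0 0.3 0; 0 0 0.1 0"

```text
time: 22.22
tool_pos: [0.5444, 0.3621, 0.0463]
orientation: [-0.519, -3.098, 0.001]
contact_force: [-0.3, -0.1, 0.4]
gripper_width: 0.652
finger_force: 0.0
```

Call:
step_arm:
  deltas: "0 0 0.1 0; 0 0 0 0; 0 0 0 0"

```text
time: 22.47
tool_pos: [0.5451, 0.3625, 0.0467]
orientation: [0.519, 3.098, 0.001]
contact_force: [0.7, 0.3, -0.2]
gripper_width: 0.655
finger_force: 0.0
```

Call:
step_arm:
  deltas: "0 0 0 0; 0 0 0 0; 0 0 0 0; 0 0 0 0; 0 0 0 0; 0 0 0 0; 0 0 0 0; 0 0 0 0"
  gripper: 0.5

```text
time: 23.13
tool_pos: [0.5446, 0.3618, 0.046]
orientation: [-0.519, -3.098, 0.001]
contact_force: [0.4, -1.3, -0.1]
gripper_width: 0.173
finger_force: 30.0
```

Call:
step_arm:
  deltas: "0 0 -0.3 0; 0 0 -0.8 0; 0 0 -1.2 0; 0 0 -1.5 0; 0 0 -1.5 0; 0 0 -0.7 0; 0 0 0 0; 0 0 0 0"

```text
time: 23.8
tool_pos: [0.5447, 0.3624, 0.1066]
orientation: [0.519, 3.098, 0.001]
contact_force: [-0.2, -0.4, -3.8]
gripper_width: 0.172
finger_force: 30.0
```

```bash
python3 go.py .491 .1249 .037 161
```

```text
t 23.8 pos [0.5447 0.3624 0.1066] ang 160.99 tilt 0.06 w 1.58 ff 30.0 F [-0.2 -0.4 -3.8] q7 0.66
now-axes cm [ -2.65 -24.21   6.93] yaw -0.0
goal-axes cm [ -2.65 -24.21   6.96]
```

Call:
step_arm:
  deltas: "0 -0.4 0 0; -0.1 -1.2 0 0; -0.2 -2 0 0; -0.3 -2.8 0 0; -0.4 -3.2 0 0; -0.4 -3.2 0 0; -0.4 -3.2 0 0; -0.3 -2.9 0 0"

```text
time: 24.47
tool_pos: [0.5013, 0.1732, 0.1052]
orientation: [-0.521, -3.097, 0.003]
contact_force: [1.2, 0.1, -2.9]
gripper_width: 0.173
finger_force: 30.0
```

Call:
step_arm:
  deltas: "-0.3 -2.5 0 0; -0.2 -1.7 0 0; -0.1 -0.8 0 0; 0 -0.3 0 0; 0 0 0 0; 0 0 0 0; 0 0 0 0; 0 0 0 0"

```text
time: 25.13
tool_pos: [0.4914, 0.1258, 0.1059]
orientation: [0.516, 3.099, 0.0]
contact_force: [0.2, 0.7, -3.7]
gripper_width: 0.168
finger_force: 30.0
```

```bash
python3 go.py .491 .1249 .038 161;python3 - <<'E'
from h import *
c=cap('top','t3.png'); i=c['pixels'][190:350,110:310,::-1]
cv2.imwrite('pics/t3c.png',cv2.resize(i,None,fx=3.5,fy=3.5,interpolation=cv2.INTER_CUBIC))
c=cap('side','s4.png'); i=c['pixels'][100:330,200:420,::-1]
cv2.imwrite('pics/s4c.png',cv2.resize(i,None,fx=2.6,fy=2.6,interpolation=cv2.INTER_CUBIC))
E
```

```text
t 25.13 pos [0.4914 0.1258 0.1059] ang 161.1 tilt 0.02 w 1.55 ff 30.0 F [ 0.2  0.7 -3.7] q7 0.99
now-axes cm [ 0.01 -0.11  6.79] yaw 0.002
goal-axes cm [ 0.01 -0.1   6.79]
```

View pics/s4c.png

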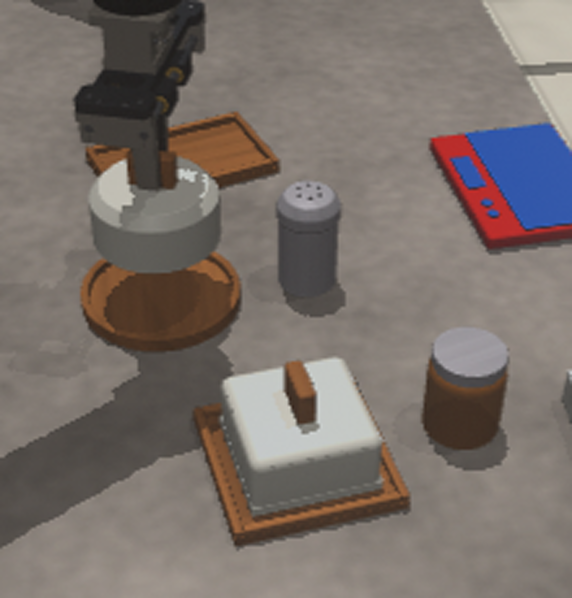

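The side view shows the square cover sitting inside its rim at (300,440). The round cover (columns 90–220) hovers over the round dish (columns 82–241). A quick column check before lowering.

Run:
```python
from h import *
c=load('s4')
for P in((.491,.1249,.016),(.491,.1249,.1),(.4914,.1258,.1)): print(P,((px(c,P)-[200,100])*2.6).round(1))
```

```text
(0.491, 0.1249, 0.016) [159.5 285.4]
(0.491, 0.1249, 0.1) [153.9 214.7]
(0.4914, 0.1258, 0.1) [154.2 214.1]
```

Call:
step_arm:
  deltas: "0 -0.1 0.5 0; 0 0 1 0; 0 0 1.3 0; 0 0 1.2 0; 0 0 0.8 0; 0 0 0.5 0; 0 0 0.2 0; 0 0 0 0"

```text
time: 25.9
tool_pos: [0.4908, 0.1236, 0.0505]
orientation: [-0.519, -3.098, 0.001]
contact_force: [0.5, -0.5, -2.4]
gripper_width: 0.175
finger_force: 30.0
```

Call:
step_arm:
  deltas: "0 0.1 0.4 0; 0 0 0.3 0; 0 0 0.2 0; 0 0 0.1 0; 0 0 0.1 0; 0 0 0.05 0; 0 0 0 0; 0 0 0 0"

```text
time: 26.57
tool_pos: [0.4914, 0.1246, 0.0396]
orientation: [0.519, 3.098, 0.0]
contact_force: [0.2, -0.0, -3.4]
gripper_width: 0.171
finger_force: 30.0
```

Call:
step_arm:
  deltas: "0 0 0.05 0; 0 0 0.05 0; 0 0 0 0; 0 0 0 0"

```text
time: 26.9
tool_pos: [0.4913, 0.1246, 0.0385]
orientation: [0.519, 3.098, 0.0]
contact_force: [0.2, 0.2, -4.1]
gripper_width: 0.174
finger_force: 30.0
```

Call:
step_arm:
  deltas: "0 0 0.05 0; 0 0 0.05 0; 0 0 0 0; 0 0 0 0"

```text
time: 27.23
tool_pos: [0.4913, 0.1247, 0.038]
orientation: [0.519, 3.098, 0.0]
contact_force: [-3.7, 0.2, 4.9]
gripper_width: 0.167
finger_force: 30.0
```

Call:
step_arm:
  deltas: "0 0 0.05 0; 0 0 0 0; 0 0 0 0"

```text
time: 27.48
tool_pos: [0.4913, 0.1247, 0.0379]
orientation: [-0.519, -3.098, -0.0]
contact_force: [-5.0, -0.6, 9.9]
gripper_width: 0.171
finger_force: 30.0
```

Seated at floor level. I'll release and rise.

Call:
step_arm:
  deltas: "0 0 0 0; 0 0 0 0; 0 0 0 0; 0 0 0 0; 0 0 -0.5 0; 0 0 -1.5 0; 0 0 -2.5 0; 0 0 -3 0"
  gripper: 6

```text
time: 28.15
tool_pos: [0.49, 0.1242, 0.1118]
orientation: [-0.518, -3.096, 0.003]
contact_force: [-0.1, 0.4, 0.1]
gripper_width: 0.651
finger_force: 0.0
```

Call:
step_arm:
  deltas: "0 0 0 -0.08; 0 0 0 -0.08; 0 0 0 -0.08; 0 0 0 -0.09; 0 0 0 0; 0 0 0 0"

```text
time: 28.65
tool_pos: [0.4914, 0.1245, 0.1122]
orientation: [0.007, 3.141, 0.0]
contact_force: [-0.2, 0.2, -0.4]
gripper_width: 0.652
finger_force: 0.0
```

```bash
python3 go.py .4465 -.3548 .1144 180.06
```

```text
t 28.65 pos [0.4914 0.1245 0.1122] ang 179.74 tilt 0.02 w 5.99 ff 0.0 F [-0.2  0.2 -0.4] q7 1.29
now-axes cm [  4.27 -47.95  -0.23] yaw -0.006
goal-axes cm [  4.54 -47.93  -0.22]
```

Call:
step_arm:
  deltas: "0 -1 -0.2 -0.006; 0.2 -2.3 0 0; 0.3 -3.7 0 0; 0.4 -3.7 0 0; 0.4 -3.7 0 0; 0.4 -3.7 0 0; 0.4 -3.7 0 0; 0.4 -3.7 0 0"

```text
time: 29.32
tool_pos: [0.4669, -0.1322, 0.1142]
orientation: [-0.003, 3.141, -0.0]
contact_force: [1.7, 0.3, 0.2]
gripper_width: 0.649
finger_force: 0.0
```

Call:
step_arm:
  deltas: "0.4 -3.7 0 0; 0.4 -3.7 0 0; 0.4 -3.7 0 0; 0.4 -3.7 0 0; 0.3 -3.7 0 0; 0.3 -2.6 0 0; 0.2 -1.3 0 0; 0 0 0 0"

```text
time: 29.98
tool_pos: [0.4429, -0.3576, 0.1139]
orientation: [-0.003, -3.141, 0.002]
contact_force: [0.3, -0.6, 0.5]
gripper_width: 0.653
finger_force: 0.0
```

Call:
step_arm:
  deltas: "0 0 0 0; 0 0 0 0; 0 0 0 0"

```text
time: 30.23
tool_pos: [0.4451, -0.3521, 0.1139]
orientation: [-0.011, 3.142, 0.002]
contact_force: [-0.3, -0.5, 0.2]
gripper_width: 0.648
finger_force: 0.0
```

```bash
python3 go.py .4465 -.3548 .0345 180.06
```

```text
t 30.23 pos [ 0.4451 -0.3521  0.1139] ang 180.4 tilt 0.08 w 5.96 ff 0.0 F [-0.3 -0.5  0.2] q7 2.32
now-axes cm [-0.14 -0.28  7.94] yaw 0.006
goal-axes cm [-0.14 -0.27  7.94]
```

Call:
step_arm:
  deltas: "-0.1 -0.2 0.5 0; 0 0 1.2 0; 0 0 1.8 0; 0 0 1.8 0; 0 0 1.2 0; 0 0 0.8 0; 0 0 0.4 0; 0 0 0.2 0"

```text
time: 30.9
tool_pos: [0.4451, -0.3564, 0.0343]
orientation: [0.007, -3.141, -0.001]
contact_force: [0.3, 0.7, -0.1]
gripper_width: 0.658
finger_force: 0.0
```

Call:
step_arm:
  deltas: "0 0 0 0; 0 0 0 0; 0 0 0 0"

```text
time: 31.15
tool_pos: [0.4458, -0.357, 0.0358]
orientation: [-0.006, 3.14, -0.001]
contact_force: [-0.3, -0.3, -0.0]
gripper_width: 0.655
finger_force: 0.0
```

Call:
step_arm:
  deltas: "0 0 0 0; 0 0 0 0; 0 0 0 0; 0 0 0 0; 0 0 0 0; 0 0 0 0; 0 0 0 0; 0 0 0 0"
  gripper: 0.5

```text
time: 31.82
tool_pos: [0.4452, -0.3561, 0.0349]
orientation: [0.007, -3.141, -0.001]
contact_force: [0.5, 0.3, 1.1]
gripper_width: 0.172
finger_force: 30.0
```

Call:
step_arm:
  deltas: "0 0 -0.3 0; 0 0 -0.8 0; 0 0 -1.4 0; 0 0 -2 0; 0 0 -2 0; 0 0 -2 0; 0 0 -1.2 0; 0 0 -0.4 0"

```text
time: 32.48
tool_pos: [0.4462, -0.3575, 0.1383]
orientation: [-0.006, 3.138, -0.003]
contact_force: [0.3, -0.1, -3.1]
gripper_width: 0.169
finger_force: 30.0
```

```bash
python3 go.py .53 .359 .15 197.9
python3 - <<'E'
from h import *
c=load('t3') # dish_oblong in t3 (clear of cover)
i=c['pixels'][215:335,110:210,::-1]
cv2.imwrite('pics/t3c.png',cv2.resize(i,None,fx=5,fy=5,interpolation=cv2.INTER_CUBIC))
E
```

```text
t 32.48 pos [ 0.4462 -0.3575  0.1383] ang 180.22 tilt 0.22 w 1.55 ff 30.0 F [ 0.3 -0.1 -3.1] q7 2.32
now-axes cm [-8.66 71.62 -1.29] yaw -0.309
goal-axes cm [-30.    65.61  -1.17]
```

View pics/t3c.png

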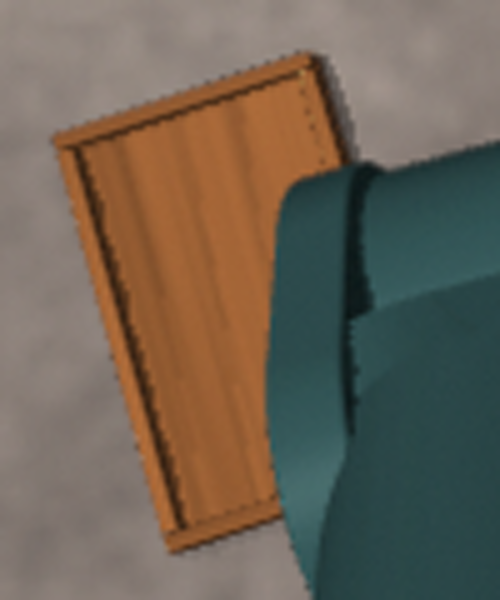

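The oblong dish is empty and unmoved, with corners at crop (52,140), (310,53) and (170,553), as before. I'll carry the oblong cover over at a height that clears the handles.

Call:
step_arm:
  deltas: "0 0.5 -0.5 0; 0 1.2 -0.5 0; 0 2 -0.5 0; 0 2.8 -0.5 0; -0.5 3.4 0 0; -0.5 3.4 0 0; -0.5 3.4 0 0; -0.5 3.4 0 0"

```text
time: 33.15
tool_pos: [0.4632, -0.1526, 0.1553]
orientation: [0.007, -3.14, -0.001]
contact_force: [0.2, -0.6, -3.5]
gripper_width: 0.171
finger_force: 30.0
```

Call:
step_arm:
  deltas: "-0.5 3.4 0 0; -0.5 3.4 0 0; -0.5 3.4 0 0; -0.5 3.4 0 0; -0.5 3.4 0 0; -0.5 3.4 0 0; -0.5 3.4 0 0; -0.5 3.4 0 0"

```text
time: 33.82
tool_pos: [0.5016, 0.119, 0.1552]
orientation: [0.008, -3.139, 0.001]
contact_force: [-0.1, -0.0, -3.2]
gripper_width: 0.177
finger_force: 30.0
```

Call:
step_arm:
  deltas: "-0.5 3.4 0 0; -0.5 3.4 0 0; -0.5 3.4 0 0; -0.5 3.4 0 0; -0.5 3.4 0 0; -0.2 2.8 0 0; 0 2 0 0; 0 1.2 0 0"

```text
time: 34.48
tool_pos: [0.5266, 0.3505, 0.1546]
orientation: [0.013, -3.139, -0.0]
contact_force: [-0.3, 0.8, -3.7]
gripper_width: 0.174
finger_force: 30.0
```

Call:
step_arm:
  deltas: "0 0.7 0 0; 0 0.4 0 0; 0 0 0 -0.03; 0 0 0 -0.07; 0 0 0 -0.09; 0 0 0 -0.07; 0 0 0 -0.05; 0 0 0 0"

```text
time: 35.15
tool_pos: [0.5297, 0.3556, 0.1559]
orientation: [0.489, -3.103, 0.002]
contact_force: [-0.5, -0.1, -4.0]
gripper_width: 0.169
finger_force: 30.0
```

Call:
step_arm:
  deltas: "0 0 0 0; 0 0 0 0"

```text
time: 35.32
tool_pos: [0.5295, 0.3567, 0.156]
orientation: [0.487, -3.103, 0.001]
contact_force: [0.5, -0.9, -3.8]
gripper_width: 0.17
finger_force: 30.0
```

```bash
python3 go.py .53 .359 .037 197.9
```

```text
t 35.32 pos [0.5295 0.3567 0.156 ] ang 197.85 tilt 0.03 w 1.57 ff 30.0 F [ 0.5 -0.9 -3.8] q7 1.2
now-axes cm [-0.12  0.21 11.9 ] yaw -0.001
goal-axes cm [-0.12  0.2  11.9 ]
```

Call:
step_arm:
  deltas: "0.1 0.2 0.5 0; 0 0 1.2 0; 0 0 1.8 0; 0 0 1.9 0; 0 0 1.9 0; 0 0 1.5 0; 0 0 1 0; 0 0 0.5 0"

```text
time: 35.98
tool_pos: [0.5264, 0.3586, 0.0504]
orientation: [0.491, -3.1, 0.003]
contact_force: [-0.1, -0.5, -3.8]
gripper_width: 0.171
finger_force: 30.0
```

Call:
step_arm:
  deltas: "0 0 0 0; 0 0 0 0; 0 0 0 0"

```text
time: 36.23
tool_pos: [0.5284, 0.3599, 0.054]
orientation: [-0.491, 3.101, 0.001]
contact_force: [-0.6, -0.9, -3.5]
gripper_width: 0.174
finger_force: 30.0
```

```bash
python3 go.py .53 .359 .037 197.9
python3 - <<'E'
from h import *
c=cap('side','s5.png'); i=c['pixels'][80:220,200:340,::-1]
A=cv2.resize(i,(560,560),interpolation=cv2.INTER_CUBIC)
cv2.imwrite('pics/s5c.png',A)
E
```

```text
t 36.23 pos [0.5284 0.3599 0.054 ] ang 198.0 tilt 0.11 w 1.6 ff 30.0 F [-0.6 -0.9 -3.5] q7 1.19
now-axes cm [-0.12 -0.14  1.7 ] yaw 0.002
goal-axes cm [-0.12 -0.14  1.7 ]
```

View pics/s5c.png

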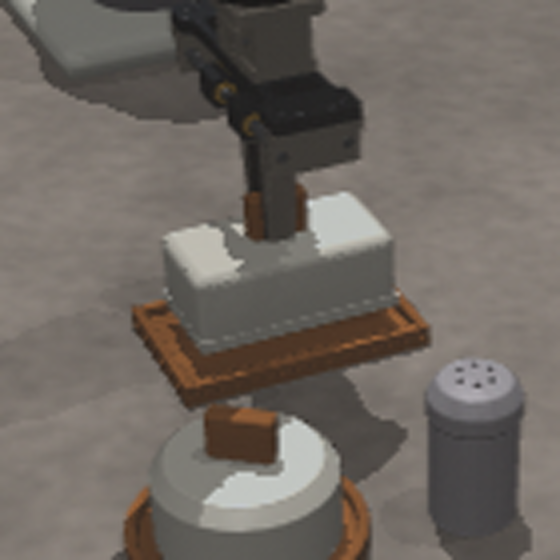

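The side view shows the oblong cover just above its dish and parallel to it, with both front edges sloping about 0.26. The round cover sits inside its rim. Lowering.

Call:
step_arm:
  deltas: "0 -0.1 0.3 0; 0 0 0.4 0; 0 0 0.4 0; 0 0 0.2 0; 0 0 0.1 0; 0 0 0.1 0; 0 0 0 0; 0 0 0 0"

```text
time: 36.95
tool_pos: [0.5281, 0.3585, 0.038]
orientation: [-0.491, 3.103, 0.0]
contact_force: [0.3, -0.4, -3.6]
gripper_width: 0.17
finger_force: 30.0
```

Call:
step_arm:
  deltas: "0 0 0.05 0; 0 0 0.05 0; 0 0 0 0; 0 0 0 0"

```text
time: 37.28
tool_pos: [0.528, 0.3584, 0.037]
orientation: [-0.491, 3.103, -0.0]
contact_force: [0.4, 0.5, -3.8]
gripper_width: 0.174
finger_force: 30.0
```

Call:
step_arm:
  deltas: "0 0 0.05 0; 0 0 0.05 0; 0 0 0 0; 0 0 0 0"

```text
time: 37.62
tool_pos: [0.5281, 0.3585, 0.0369]
orientation: [-0.491, 3.103, 0.0]
contact_force: [-2.4, -2.9, 6.1]
gripper_width: 0.17
finger_force: 30.0
```

Call:
step_arm:
  deltas: "0 0 0.05 0; 0 0 0 0; 0 0 0 0"

```text
time: 37.87
tool_pos: [0.5281, 0.3584, 0.0369]
orientation: [-0.491, 3.103, 0.0]
contact_force: [-3.1, -2.9, 8.0]
gripper_width: 0.171
finger_force: 30.0
```

Seated. I'll release, rise, move aside and take a last look.

Call:
step_arm:
  deltas: "0 0 0 0; 0 0 0 0; 0 0 0 0; 0 0 0 0; 0 0 -0.5 0; 0 0 -1.5 0; 0 0 -2.5 0; 0 0 -3 0"
  gripper: 6

```text
time: 38.53
tool_pos: [0.5269, 0.3576, 0.1098]
orientation: [0.491, -3.1, 0.003]
contact_force: [0.1, 0.6, -0.0]
gripper_width: 0.65
finger_force: 0.0
```

Call:
step_arm:
  deltas: "0 0 -3 0; 1 2 -2 0; 2 3 0 0; 2 3 0 0; 2 3 0 0; 2 3 0 0; 2 3 0 0; 2 3 0 0"

```text
time: 39.2
tool_pos: [0.3412, 0.5094, 0.161]
orientation: [-0.491, 3.102, 0.001]
contact_force: [-0.2, 0.5, -0.4]
gripper_width: 0.655
finger_force: 0.0
```

Call:
step_arm:
  deltas: "2 2 0 0; 1 1 0 0; 0 0 0 0; 0 0 0 0"

```text
time: 39.53
tool_pos: [0.3057, 0.5273, 0.1606]
orientation: [-0.492, 3.102, -0.001]
contact_force: [1.3, -0.6, 0.9]
gripper_width: 0.652
finger_force: 0.0
```

```bash
python3 go.py
python3 - <<'E'
from h import *
a=cap('top','t6.png')['pixels'][130:340,110:430,::-1]
cv2.imwrite('pics/fin.png',cv2.resize(a,None,fx=2.5,fy=2.5,interpolation=cv2.INTER_CUBIC))
E
```

```text
t 39.53 pos [0.3057 0.5273 0.1606] ang 198.02 tilt 0.06 w 5.99 ff 0.0 F [ 1.3 -0.6  0.9] q7 0.72
```

View pics/fin.png

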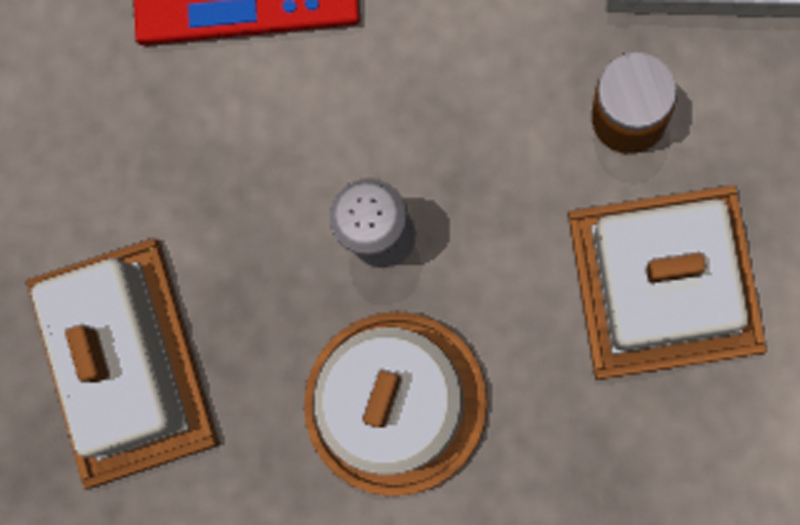

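The final top view shows all three covers inside their rims: oblong at (100,360), round at (385,400), square at (675,275). The contact heights matched the dish floors, and the shaker, jar and dishes are where they were. Handing in.

```bash
python3 -c "
from workcell import env
print(env.close_job())"
```

```text
the job is handed in; nothing more can be done
None
```

All three covers are flat on the dishes of their own shape, with no bystander or dish seen to have moved, and the job was handed in at about 40 s of the 112 s allowed.

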